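# Collect the sample bottles in the lidded jug and check-weigh them

## Task

Collect all the empty sample bottles in the jug and stand it on the balance for a check-weighing. Lift the jug's lid off by its knob and lay it flat on the bench, knob up; put any bottles lying on the bench or the balance into the jug, and hold the jug by its handle close under the dispenser's outlet, pushing the orange bar up with its rim, so that all the bottles in the dispenser slide into it - never raise the gate without the jug held up right under it. At the end the jug stands upright in the middle of the balance's pan with every bottle in it and its lid seated, the gate is shut, and the amber bottle and the stack of microplates have not been moved.

Things in the scene. Friction and masses are not known exactly. Their poses are not given: they have to be found in the camera images.
- dispenser: fixed bottle dispenser: open steel trough on a pedestal, 82 mm wide inside, sloping down 36 degrees to its outlet, which looks along own -x. Origin on the bench under the gate. Outlet lip 280 mm up, top at the rear 445 mm. Base plate and pedestal only beyond x = +30 mm. Bottles lie across the slippery trough behind the gate and all slide out once it is raised by 45 mm.
- gate (a joint): vertical knife gate: 0 m shut, 0.055 m fully raised; falls shut by its weight (80 g). Two strips hang from the green blade to an orange press bar (10 mm thick, 150 mm long along the dispenser's y, its axis 9 mm in front of the gate); shut, the bar's underside is 201 mm above the bench. A jug rim pushed up under the bar raises the gate; bottles slide out over the bar, between the strips.
- catch (a point): point on the dispenser, 52 mm in front of the gate (own -x) at the height of the outlet lip (280 mm): the jug's axis should be about here when the gate is raised, its handle turned away from the dispenser. The bottles can heap up there; a small sideways shake levels them.
- balance: fixed bench balance, white body 190 x 190 x 55 mm high (its front, towards own -x, 105 mm before the origin); origin on the bench under the middle of the pan
- pan (a point): centre of the top face of the balance's round steel pan, 130 mm diameter, 85 mm above the bench
- jug: translucent round jug with blue D handle, 140 mm high, outside 152 mm across at the rim, 132 mm at the foot; mouth 144 mm, floor 5 mm thick; 0.2 kg. Origin at the centre of its underside, z up. Handle at own -x: level top bar 16 mm wide (y), 20 mm tall, centred 124 mm up, reaching from the wall to x = -126 mm (grip at x = -100 mm, fingers closing along y).
- lid: loose green lid of the jug. Origin at the centre of its underside, z up. A plug 131 mm across and 10 mm high goes into the mouth; the flange above, 158 mm across, 6 mm thick, rests on the rim; black knob 30 mm across, 26 to 42 mm above the origin, on a thin neck. 70 g. Seated, its origin is 130 mm above the jug's.
- media_bottle: amber bottle with blue cap, 72 mm diameter, 150 mm tall, not to be moved; origin at the centre of its underside
- plate_stack: stack of white and clear microplates, 86 x 128 x 58 mm, not to be moved; origin at the centre of its underside
- bottle1: empty square sample bottle, white plastic with orange screw cap, 64 mm long; origin at the middle of its length, on its long axis; long axis = own y, cap towards +y. Body 30 x 30 mm in section and 46 mm long (y from -32 to +14 mm), cap 24 mm diameter (y from 16 to 32 mm). 20 g. At the start in the dispenser's trough.
- bottle2: empty square sample bottle, white plastic with orange screw cap, 64 mm long; origin at the middle of its length, on its long axis; long axis = own y, cap towards +y. Body 30 x 30 mm in section and 46 mm long (y from -32 to +14 mm), cap 24 mm diameter (y from 16 to 32 mm). 20 g. At the start in the dispenser's trough.
- bottle3: empty square sample bottle, white plastic with orange screw cap, 64 mm long; origin at the middle of its length, on its long axis; long axis = own y, cap towards +y. Body 30 x 30 mm in section and 46 mm long (y from -32 to +14 mm), cap 24 mm diameter (y from 16 to 32 mm). 20 g. At the start in the dispenser's trough.
- bottle4: empty square sample bottle, white plastic with orange screw cap, 64 mm long; origin at the middle of its length, on its long axis; long axis = own y, cap towards +y. Body 30 x 30 mm in section and 46 mm long (y from -32 to +14 mm), cap 24 mm diameter (y from 16 to 32 mm). 20 g. At the start in the dispenser's trough, if present.
- bottle5: empty square sample bottle, white plastic with orange screw cap, 64 mm long; origin at the middle of its length, on its long axis; long axis = own y, cap towards +y. Body 30 x 30 mm in section and 46 mm long (y from -32 to +14 mm), cap 24 mm diameter (y from 16 to 32 mm). 20 g. At the start lying on the balance's pan, if present.
- bottle6: empty square sample bottle, white plastic with orange screw cap, 64 mm long; origin at the middle of its length, on its long axis; long axis = own y, cap towards +y. Body 30 x 30 mm in section and 46 mm long (y from -32 to +14 mm), cap 24 mm diameter (y from 16 to 32 mm). 20 g. At the start lying on the bench, if present.
- bottle7: empty square sample bottle, white plastic with orange screw cap, 64 mm long; origin at the middle of its length, on its long axis; long axis = own y, cap towards +y. Body 30 x 30 mm in section and 46 mm long (y from -32 to +14 mm), cap 24 mm diameter (y from 16 to 32 mm). 20 g. At the start lying on the bench, if present.
There are look-alikes about, which are no part of the job. Leave any pink look-alike of the lid alone.

How it is judged:
By the outcome, as a careful person would: the job done as asked, in the order asked, and still so for the second after the job is handed in, with the robot touching nothing.
Of bottle4, bottle5, bottle6, bottle7 only 2 to 3 are there at a start; the rules pass over those that are not, and their reading is None.
At some moment in a run one of bottle6, bottle7, lid may be knocked a few centimetres aside while the robot is not near it.
It also fails if it takes over 200 s, if anything falls off the work surface, if the arm or the gripper's body presses on something with over 40 N, if the wrist force passes 120 N, or if a joint passes its speed limit or range.

## Robot

A 7-joint arm with a two-finger parallel gripper is mounted at the origin on the work surface. World frame = base frame: x ahead of the robot, y to its left, z up, the work surface at z = 0. Lengths are in m, angles in rad, forces in N, time in s.
With the tool pointing down it reaches from about 0.35 to 0.9 m from the base axis. Payload 7.2 kg.
Tool frame: the origin (TCP) lies on the centre line of the jaws, within the pads' length; the fingertips stand 11 mm ahead of it and the grasp point (between the pads) lies 8 mm behind it; z points along the fingers, y is the line along which they close (so a half turn about z gives the same grasp; the last joint's range is limited). The gripper opens to 88 mm and grips with 3 to 60 N. Pads are 20 mm wide; open, the fingers measure 115 mm over their backs; the gripper's body (75 mm by 178 mm) begins 61 mm behind the grasp point.
Start: joints at [1.171, 0.411, -0.013, 1.596, 0.006, 1.134, -0.082], TCP at [0.204, -0.591, 0.234] pointing down, gripper open.
Joint ranges: [-2.95, 2.95], [-0.29, 1.99], [-1.47, 1.44], [0.14, 2.54], [-1.03, 4.17], [0.13, 1.85], [-2.86, 2.86]. Speed limits (rad/s): [2.39, 2.39, 3.01, 3.01, 3.14, 3.14, 3.14].

## Interface

Orientations are given as a rotation vector (axis times angle).
In Python, from station import ctrl gives the robot as it stands. The module is installed in compiled form; this text tells all that it offers.
- The arm moves only by the tool play_rows, never from a script. Its argument "rows" is one flat list of numbers, 4 for each row, row after row: the shift along the tool's x, y, z each as a share of 0.6 m, from -1 to 1, then the turn about the tool's z as a share of pi rad, from -1 to 1. In form: [tx, ty, tz, spin, tx, ty, tz, spin, ...]. A call has exactly 10 rows; each row shifts and turns the commanded pose from where the row before left it, along the tool's axes as they then stand; what a row does not reach is not made up. A row lasts 1/8 s, in which the tool goes at most 62.5 mm and 10.7 degrees, less where a joint would pass 70% of its speed; a pose out of reach is approached as far as the arm can. A call with a number of a shift or a turn outside -1 to 1 is refused whole. A call with a gripper value outside its range is refused whole. "fingers" is the finger opening in mm, from 0 to 87.8, set as the call begins (left out, the last holds). The fingers move at their own pace and stop on an object; "grip_force" is the grip in N (left out, the last holds). Time passes only in rows, so rows that do not move let the fingers close, or fill a call up. It gives the time, the measured TCP pose, the force, the opening and the grip force at its end, in the units of the state.
- ctrl.get_state(): the state, without advancing time (a new reading comes with each control period).
- ctrl.snapshot(name): name is "side" or "top" or "wrist"; returns a dict with "img" (400x640x3 uint8, blue, green, red), "camera_matrix" (3x3 intrinsics, pixels), "k1" (the pictures are not rectified: a ray, as slopes to the right and down, at radius r is drawn at 1 + k1 r^2 times it, then the intrinsics apply), "extrinsics" (4x4, takes a point from camera to world coordinates); the wrist camera has in their place "T_tool_cam" (4x4, takes a point from camera to tool coordinates, whose origin is the TCP and whose axes are the flange's). Camera axes: x right, y down, z forward; pixel columns grow to the right and rows downward; lengths in m; the calibration is good to about 2 mm. A picture is of the moment at which its call begins: read the wrist's pose just before it. There is no depth.
- ctrl.close_job(): hands the job in; it is judged then, once.
The state is a dict: "clock": time; "joint_pos": joint angles; "joint_velocities": joint speeds; "effort": joint torques, N m; "ee_pos": TCP position; "tcp_rot": TCP orientation; "ft_force": force on the tool from outside, world axes, zero at the start; "moment": the same for the moment, N m; "gripper_width": opening from 0.0 (shut) to 1.0 (fully open); "grasp_force": force on a finger pad.
Only numpy, scipy, OpenCV 4.12 (cv2) and the standard library are available. Lean on these libraries where they do the work, as an engineer would, in place of code of your own. Each camera call takes 0.05 s, during which the arm holds its last target. There are 200 camera calls.

## Working session

There is one attempt and no reset: what is moved stays moved. The work goes in short steps, Python scripts to look and compute and a tool call to move; the robot and the scene stay as the last step left them, time stands still between calls to the robot, and variables do not carry over. Pictures are saved under pics/ and viewed, at most 14 in all, crops included, and the job is handed in when it is done.

Besides the shell and the picture viewer there is one more tool, called after "Call:" in YAML: its name, and indented under it one key for each argument. play_rows: Moves the arm, as the interface text tells. Its arguments: {"type":"object","properties":{"rows":{"type":"array"},"fingers":{"type":"number"},"grip_force":{"type":"number"}},"required":["rows"]}

```bash
mkdir -p pics
cat > h.py <<'E'
import numpy as np, cv2
from scipy.spatial.transform import Rotation as R
from station import ctrl
def snap(n,f):
    st=ctrl.get_state(); s=ctrl.snapshot(n); cv2.imwrite(f'pics/{f}.png',s['img'])
    if 'extrinsics' in s: T=s['extrinsics']
    else:
        W=np.eye(4);W[:3,:3]=R.from_rotvec(st['tcp_rot']).as_matrix();W[:3,3]=st['ee_pos'];T=W@s['T_tool_cam']
    np.savez(f'pics/{f}.npz',T=T,K=s['camera_matrix'],k1=s['k1']); return s
def ray(f,u,v):
    d=np.load(f'pics/{f}.npz');K=d['K'];k=float(d['k1'])
    D=np.array([(u-K[0,2])/K[0,0],(v-K[1,2])/K[1,1]]);x=D.copy()
    for _ in range(30): x=D/(1+k*(x@x))
    T=d['T'];return T[:3,3],T[:3,:3]@np.array([x[0],x[1],1])
def at(f,u,v,z):
    o,r=ray(f,u,v);return (o+r*(z-o[2])/r[2]).round(4)
def proj(f,P):
    d=np.load(f'pics/{f}.npz');T=d['T'];p=T[:3,:3].T@(np.array(P)-T[:3,3]);x=p[:2]/p[2];x=x*(1+float(d['k1'])*(x@x))
    return (d['K'][:2,:2]@x+d['K'][:2,2]).round(1)
def tri(a,b):
    (o1,r1),(o2,r2)=ray(*a),ray(*b);A=np.stack([r1,-r2],1);t=np.linalg.lstsq(A,o2-o1,rcond=None)[0]
    p,q=o1+r1*t[0],o2+r2*t[1];return ((p+q)/2).round(4),np.linalg.norm(p-q).round(4)
def st():
    s=ctrl.get_state();M=R.from_rotvec(s['tcp_rot']).as_matrix()
    print('t',round(s['clock'],2),'p',np.round(s['ee_pos'],4),'F',np.round(s['ft_force'],1),'w',round(s['gripper_width']*88,1),'g',s['grasp_force'],'q',np.round(s['joint_pos'],2));print(M.round(3))
E
python3 -c "
from h import *
for n in ['side','top','wrist']:
    s=snap(n,n+'0');print(n,s['camera_matrix'].round(1).tolist(),s['k1'])
    d=np.load(f'pics/{n}0.npz');print(d['T'].round(3))
st()"
```

```text
side [[450.9, 0.0, 325.8], [0.0, 450.9, 198.4], [0.0, 0.0, 1.0]] -0.10358429200721697
[[ 0.876 -0.231  0.423 -0.131]
 [-0.481 -0.46   0.746 -1.119]
 [ 0.022 -0.857 -0.515  1.012]
 [ 0.     0.     0.     1.   ]]
top [[375.0, 0.0, 313.7], [0.0, 375.0, 199.5], [0.0, 0.0, 1.0]] 0.004135919222188115
[[ 0.029 -0.996  0.084  0.396]
 [-0.999 -0.028  0.016 -0.025]
 [-0.014 -0.085 -0.996  1.296]
 [ 0.     0.     0.     1.   ]]
wrist [[296.6, 0.0, 321.0], [0.0, 296.6, 198.1], [0.0, 0.0, 1.0]] -0.00025987932003148094
[[ 0.327 -0.9   -0.288  0.284]
 [-0.945 -0.312 -0.097 -0.563]
 [-0.003  0.304 -0.953  0.384]
 [ 0.     0.     0.     1.   ]]
t 0.15 p [ 0.2035 -0.5906  0.233 ] F [-0.1 -0.3 -0.1] w 88.2 g 0.0 q [ 1.17  0.41 -0.01  1.6   0.01  1.13 -0.08]
[[ 0.945  0.326 -0.   ]
 [ 0.326 -0.945  0.001]
 [-0.    -0.001 -1.   ]]
```

View pics/top0.png

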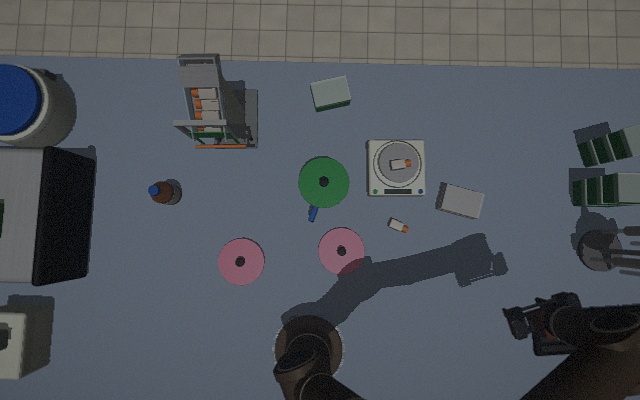

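View pics/side0.png

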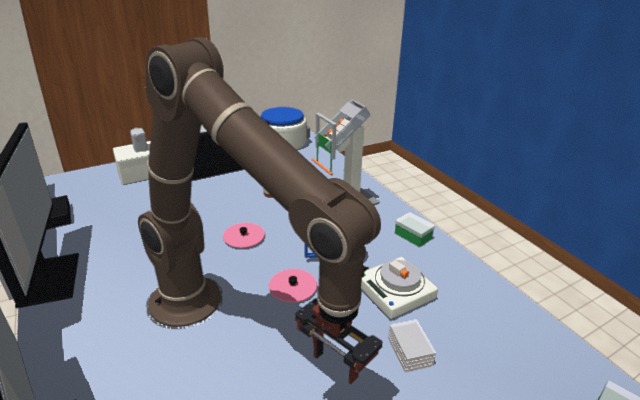

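```bash
python3 -c "
import cv2,numpy as np
a=cv2.imread('pics/top0.png')
A=cv2.resize(a[45:165,165:265],None,fx=4,fy=4,interpolation=cv2.INTER_CUBIC)
B=cv2.resize(a[130:250,295:395],None,fx=4,fy=4,interpolation=cv2.INTER_CUBIC)
cv2.imwrite('pics/c1.png',np.hstack([A,B]))
C=cv2.resize(a[130:250,365:495],None,fx=4,fy=4,interpolation=cv2.INTER_CUBIC);cv2.imwrite('pics/c2.png',C)"
```

```text
(no output)
```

View pics/c1.png

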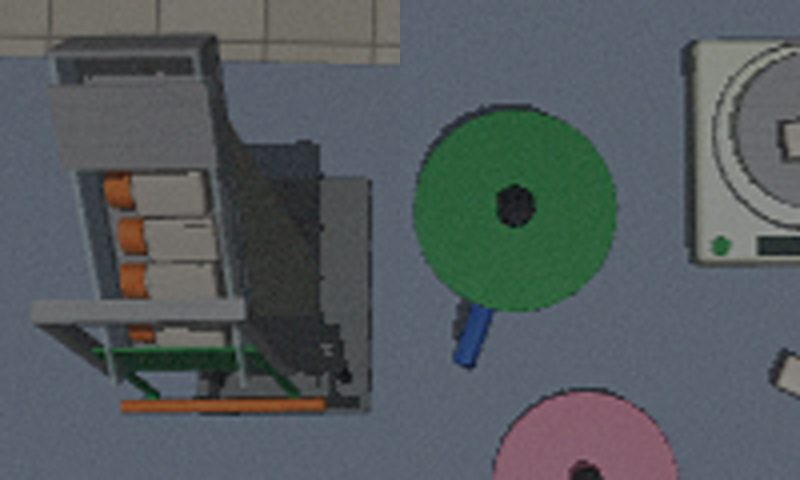

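View pics/c2.png

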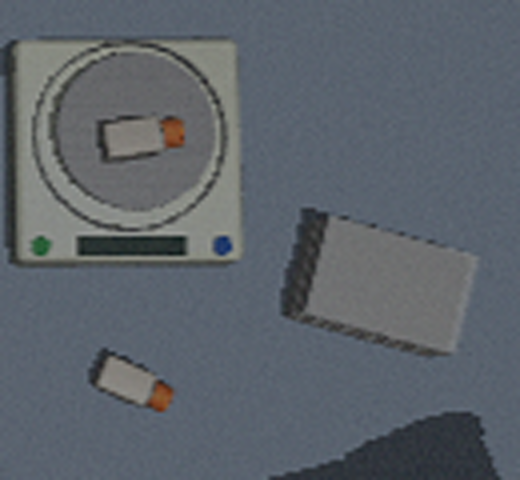

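```bash
python3 -c "
from h import *
a=lambda u,v,z:at('top0',u,v,z)
print('knob',a(323.8,181.5,.17),'flange',a(323.75,182,.146),'handle end',a(311.5,220,.134))
print('pan',a(398.75,163,.085),'panb',a(390,165,.11),a(411.5,163,.1))
print('bench b',a(388.8,223,.025),a(408,230,.015))
print('bar',a(195.25,146.75,.211),a(246.25,146.3,.211))
print('media',a(155,190,.15), 'stack',a(446,185,.058),a(484,194,.058),a(478,218,.058),a(440,209,.058))
print('pinks',a(241,261,.02),a(341,251,.02))
"
```

```text
knob [ 0.5466 -0.0358  0.17  ] flange [ 0.5482 -0.0359  0.146 ] handle end [ 0.4303 -0.0012  0.134 ]
pan [ 0.6253 -0.279   0.085 ] panb [ 0.6133 -0.246   0.11  ] [ 0.6235 -0.3166  0.1   ]
bench b [ 0.4309 -0.2601  0.025 ] [ 0.4093 -0.3271  0.015 ]
bar [0.6341 0.3465 0.211 ] [0.6394 0.1958 0.211 ]
media [0.5087 0.4846 0.15  ] stack [ 0.5608 -0.441   0.058 ] [ 0.5343 -0.5653  0.058 ] [ 0.4547 -0.5451  0.058 ] [ 0.4807 -0.4213  0.058 ]
pinks [0.2887 0.235  0.02  ] [ 0.3321 -0.1014  0.02  ]
```

View pics/wrist0.png

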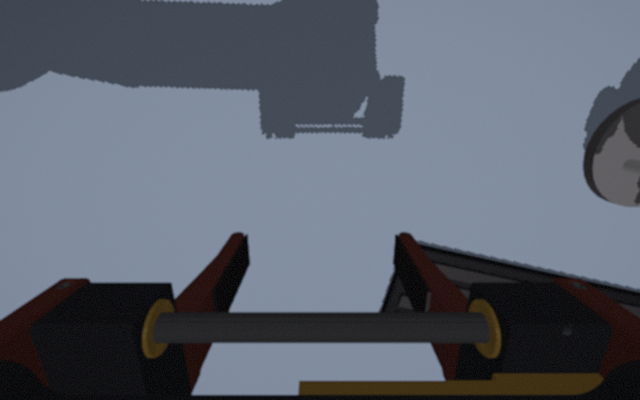

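Call:
play_rows:
  rows: [0,0,0,0.0528,0,0,0,0.0528,0.036,-0.058,0,0,0.036,-0.058,0,0,0.036,-0.058,0,0,0.036,-0.058,0,0,0.036,-0.058,0,0,0.036,-0.058,0,0,0.036,-0.058,0,0,0.036,-0.058,0,0]
  fingers: 70

```text
clock: 1.4
ee_pos: [0.3768, -0.3112, 0.2336]
tcp_rot: [-3.142, -0.0, 0.0]
ft_force: [1.0, -0.2, 0.5]
gripper_width: 0.797
grasp_force: 0.0
```

Call:
play_rows:
  rows: [0.036,-0.058,0,0,0.036,-0.058,0,0,0.036,-0.058,0,0,0.036,-0.058,0,0,0.036,-0.058,0,0,0.036,-0.058,0,0,0.02,-0.04,0,0,0,-0.02,0,0,0,0,0,0,0,0,0,0]

```text
clock: 2.65
ee_pos: [0.5174, -0.0691, 0.2336]
tcp_rot: [3.141, -0.002, -0.0]
ft_force: [-0.3, 0.0, 0.3]
gripper_width: 0.796
grasp_force: 0.0
```

```bash
cat >> h.py <<'E'
def go(p,yaw=None):
    """print spin share, then shift shares (along tool axes after the spin) to reach TCP p, tool-x heading yaw"""
    s=ctrl.get_state();M=R.from_rotvec(s['tcp_rot']).as_matrix();y0=np.arctan2(M[1,0],M[0,0]);sp=0
    if yaw is not None:
        sp=-((yaw-y0+np.pi)%(2*np.pi)-np.pi)/np.pi
        M=M@R.from_euler('z',sp*np.pi).as_matrix()
    d=M.T@(np.array(p)-s['ee_pos'])/.6
    print('heading',round(np.degrees(y0),1),'spin',round(sp,4),'shift',d.round(4))
E
python3 -c "
from h import *
st();s=snap('wrist','w1');snap('top','top1')
a=cv2.imread('pics/w1.png');b=cv2.imread('pics/top1.png')[120:320,180:500];b=cv2.resize(b,(640,400))
cv2.imwrite('pics/m1.png',cv2.resize(np.vstack([a,b]),(480,600)));go([.548,-.036,.16])"
```

```text
t 2.65 p [ 0.5174 -0.0691  0.2336] F [-0.3  0.   0.3] w 70.0 g 0.0 q [ 0.29  0.26 -0.3   1.83  0.09  1.07 -1.61]
[[ 1.    -0.002 -0.   ]
 [-0.002 -1.    -0.001]
 [-0.     0.001 -1.   ]]
heading -0.1 spin 0 shift [ 0.0506 -0.0552  0.1229]
```

View pics/m1.png

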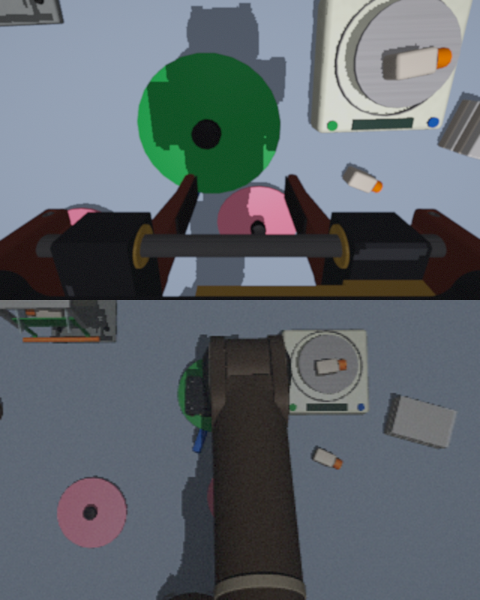

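```bash
python3 -c "
from h import *
w=lambda u,v,z:at('w1',u/.75,v/.75,z)
print('knob',w(206,134,.17),'flange',w(209.5,123,.146));p=w(206,134,.17)
k=[p[0],p[1],.16];go(k)
print('panb',w(397,65,.1),w(452,58,.1),'bench',w(346,177,.015),w(380,188,.015))"
```

```text
knob [ 0.549  -0.0345  0.17  ] flange [ 0.5553 -0.035   0.146 ]
heading -0.1 spin 0 shift [ 0.0522 -0.0577  0.1229]
panb [ 0.6165 -0.256   0.1   ] [ 0.6243 -0.3196  0.1   ] bench [ 0.4301 -0.2599  0.015 ] [ 0.4079 -0.3259  0.015 ]
```

Call:
play_rows:
  rows: [0.026,-0.028,0,0,0.026,-0.029,0,0,0,0,0.03,0,0,0,0.03,0,0,0,0.03,0,0,0,0.02,0,0,0,0.0125,0,0,0,0,0,0,0,0,0,0,0,0,0]

```text
clock: 4.0
ee_pos: [0.5495, -0.0335, 0.1607]
tcp_rot: [3.142, 0.0, 0.002]
ft_force: [0.1, 0.6, -0.2]
gripper_width: 0.798
grasp_force: 0.0
```

Call:
play_rows:
  rows: [0,0,0,0,0,0,0,0,0,0,0,0,0,0,0,0,0,0,0,0,0,0,0,0,0,0,0,0,0,0,-0.01,0,0,0,-0.02,0,0,0,-0.02,0]
  fingers: 0
  grip_force: 30

```text
clock: 5.25
ee_pos: [0.5493, -0.0335, 0.1913]
tcp_rot: [-3.142, -0.0, -0.001]
ft_force: [0.3, 0.3, -1.4]
gripper_width: 0.333
grasp_force: 30.0
```

```bash
python3 -c "
from h import *
st();go([.46,.16,.26])"
```

```text
t 5.25 p [ 0.5493 -0.0335  0.1913] F [ 0.3  0.3 -1.4] w 29.3 g 29.999937415122986 q [ 0.22  0.35 -0.31  1.81  0.12  1.   -1.71]
[[ 1.     0.     0.001]
 [ 0.    -1.     0.   ]
 [ 0.001 -0.    -1.   ]]
heading 0.0 spin 0 shift [-0.1488 -0.3224 -0.1146]
```

Call:
play_rows:
  rows: [0,0,-0.02,0,0,0,-0.02,0,-0.0186,-0.0403,0,0,-0.0186,-0.0403,0,0,-0.0186,-0.0403,0,0,-0.0186,-0.0403,0,0,-0.0186,-0.0403,0,0,-0.0186,-0.0403,0,0,-0.0186,-0.0403,0,0,-0.0186,-0.0403,0,0]

```text
clock: 6.5
ee_pos: [0.4595, 0.1607, 0.2148]
tcp_rot: [3.142, -0.0, 0.001]
ft_force: [0.6, -0.1, -0.1]
gripper_width: 0.33
grasp_force: 30.0
```

Call:
play_rows:
  rows: [0,0,0.04,0,0,0,0.05,0,0,0,0.05,0,0,0,0.05,0,0,0,0.05,0,0,0,0.03,0,0,0,0.015,0,0,0,0.01,0,0,0,0,0,0,0,0,0]

```text
clock: 7.75
ee_pos: [0.4603, 0.1601, 0.0377]
tcp_rot: [-3.141, -0.0, -0.002]
ft_force: [0.0, -0.1, -0.0]
gripper_width: 0.337
grasp_force: 30.0
```

```bash
python3 -c "
from h import *
st();go([.46,.16,.03])"
```

```text
t 7.75 p [0.4603 0.1601 0.0377] F [ 0.  -0.1 -0. ] w 29.7 g 29.999853372573853 q [-0.14  0.48 -0.36  2.08  0.29  0.62 -2.27]
[[ 1.     0.     0.001]
 [ 0.    -1.     0.   ]
 [ 0.001 -0.    -1.   ]]
heading 0.0 spin 0 shift [-0.0005  0.0001  0.0129]
```

Call:
play_rows:
  rows: [0,0,0.004,0,0,0,0.004,0,0,0,0.003,0,0,0,0,0,0,0,0,0,0,0,0,0,0,0,0,0,0,0,0,0,0,0,0,0,0,0,0,0]

```text
clock: 9.0
ee_pos: [0.4599, 0.1599, 0.0305]
tcp_rot: [3.142, 0.0, 0.0]
ft_force: [-0.5, -0.9, -0.0]
gripper_width: 0.332
grasp_force: 30.0
```

Call:
play_rows:
  rows: [0,0,0,0,0,0,0,0,0,0,0,0,0,0,0,0,0,0,0,0,0,0,-0.02,0,0,0,-0.06,0,0,0,-0.08,0,0,0,-0.08,0,0,0,-0.08,0]
  fingers: 70

```text
clock: 10.25
ee_pos: [0.4595, 0.16, 0.225]
tcp_rot: [-3.141, -0.001, -0.001]
ft_force: [0.6, 0.2, 0.1]
gripper_width: 0.8
grasp_force: 0.0
```

```bash
python3 -c "
from h import *
st();snap('wrist','w2')
# bench bottle, mean of top and wrist views
a=np.array([.4305,-.26]);b=np.array([.4086,-.3265]);c=(a+b)/2;ax=np.arctan2(*(b-a)[::-1]);print(c,np.degrees(ax))
for yaw in (ax,ax+np.pi): go([c[0],c[1],.25],yaw)"
```

```text
t 10.25 p [0.4595 0.16   0.225 ] F [0.6 0.2 0.1] w 70.4 g 0.0 q [-0.04  0.22 -0.45  1.91  0.11  1.04 -2.11]
[[ 1.     0.     0.001]
 [ 0.    -1.     0.   ]
 [ 0.001 -0.    -1.   ]]
[ 0.41955 -0.29325] -108.22791890366122
heading 0.0 spin 0.6015 shift [ 0.7418 -0.17   -0.0345]
heading 0.0 spin -0.3985 shift [-0.7418  0.17   -0.0345]
```

View pics/w2.png

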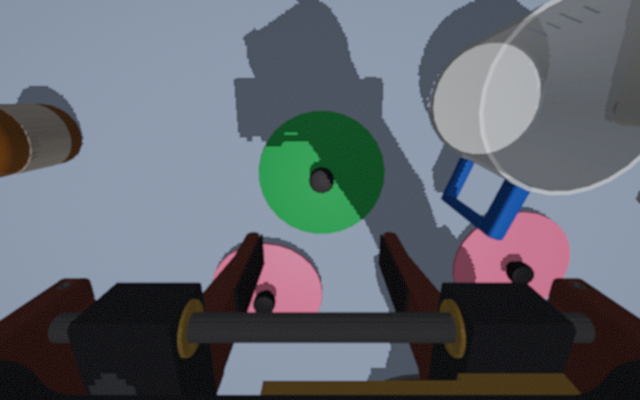

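Call:
play_rows:
  rows: [0,0,-0.01,-0.057,0,0,-0.01,-0.057,0,0,-0.01,-0.057,0,0,0,-0.057,0,0,0,-0.057,0,0,0,-0.057,0,0,0,-0.0565,0,0,0,0,-0.04,0.01,0,0,-0.06,0.013,0,0]

```text
clock: 11.55
ee_pos: [0.454, 0.0989, 0.2408]
tcp_rot: [-2.548, -1.837, -0.001]
ft_force: [-0.4, -1.5, -0.9]
gripper_width: 0.797
grasp_force: 0.0
```

Call:
play_rows:
  rows: [-0.072,0.016,0,0,-0.072,0.016,0,0,-0.072,0.016,0,0,-0.072,0.016,0,0,-0.072,0.017,0,0,-0.072,0.017,0,0,-0.072,0.017,0,0,-0.06,0.014,0,0,0,0,0,0,0,0,0,0]

```text
clock: 12.8
ee_pos: [0.4217, -0.2461, 0.2407]
tcp_rot: [-2.548, -1.838, -0.001]
ft_force: [-0.4, 0.4, -0.1]
gripper_width: 0.796
grasp_force: 0.0
```

```bash
python3 -c "
from h import *
st();snap('wrist','w3');go([.4196,-.2933,.023],np.radians(71.77))"
```

```text
t 12.8 p [ 0.4217 -0.2461  0.2407] F [-0.4  0.4 -0.1] w 70.0 g 0.0 q [ 0.71  0.19 -0.32  1.89  0.07  1.07  0.04]
[[ 0.315  0.949  0.   ]
 [ 0.949 -0.315  0.   ]
 [ 0.001  0.    -1.   ]]
heading 71.7 spin -0.0003 shift [-0.0766  0.0212  0.3628]
```

View pics/w3.png

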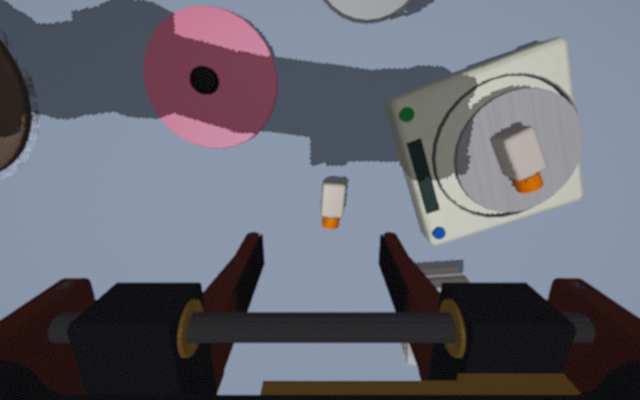

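```bash
python3 -c "
from h import *
w=lambda u,v,z:at('w3',u,v,z)
a=w(334.5,182,.028);b=w(330.5,226,.015);c=(a+b)/2;ax=np.arctan2(*(a-b)[1::-1]);print(a,b,np.linalg.norm(a-b),c,np.degrees(ax))
go([c[0],c[1],.023],ax)
a=w(513,129,.113);b=w(530,190,.1);c=(a+b)/2;print('pan',a,b,c,np.degrees(np.arctan2(*(a-b)[1::-1])))"
```

```text
[ 0.4355 -0.2608  0.028 ] [ 0.411  -0.3218  0.015 ] 0.06700932770890931 [ 0.42325 -0.2913   0.0215 ] 68.11766432521277
heading 71.7 spin 0.02 shift [-0.0698  0.0305  0.3628]
pan [ 0.6091 -0.2423  0.113 ] [ 0.6252 -0.3128  0.1   ] [ 0.61715 -0.27755  0.1065 ] 102.86396743820802
```

Call:
play_rows:
  rows: [0,0,0,0.01,-0.022,0.009,0,0,-0.043,0.018,0,0,0,0,0.06,0,0,0,0.08,0,0,0,0.08,0,0,0,0.08,0,0,0,0.05,0,0,0,0.0245,0,0,0,0,0]
  fingers: 60

```text
clock: 14.1
ee_pos: [0.4232, -0.2893, 0.0154]
tcp_rot: [-2.574, -1.8, 0.001]
ft_force: [0.5, -0.1, 0.5]
gripper_width: 0.685
grasp_force: 0.0
```

Call:
play_rows:
  rows: [0,0,0,0,0,0,0,0,0,0,0,0,0,0,0,0,0,0,0,0,0,0,0,0,0,0,-0.04,0,0,0,-0.08,0,0,0,-0.08,0,0,0,-0.08,0]
  fingers: 0
  grip_force: 15

```text
clock: 15.35
ee_pos: [0.4232, -0.289, 0.1855]
tcp_rot: [-2.574, -1.801, -0.0]
ft_force: [0.7, -0.3, -0.1]
gripper_width: 0.342
grasp_force: 14.8
```

```bash
python3 -c "
from h import *
st();go([.548,-.035,.24]);snap('wrist','w4');print(proj('w2',[.548,-.035,.14]))"
```

```text
t 15.35 p [ 0.4232 -0.289   0.1855] F [ 0.7 -0.3 -0.1] w 30.1 g 14.815213233232498 q [ 0.75  0.29 -0.29  1.91  0.1   0.96  0.06]
[[ 0.343  0.939  0.   ]
 [ 0.939 -0.343  0.   ]
 [ 0.     0.    -1.   ]]
heading 69.9 spin 0 shift [ 0.469   0.0503 -0.0909]
[580.5  98.8]
```

Call:
play_rows:
  rows: [0,0,-0.045,0,0,0,-0.045,0,0.04,0.001,0,0,0.07,0.001,0,0,0.08,0.001,0,0,0.08,0.001,0,0,0.08,0.001,0,0,0.07,0.002,0,0,0.049,0.001,0,0,0,0,0,0]

```text
clock: 16.65
ee_pos: [0.5248, -0.0238, 0.2376]
tcp_rot: [-2.57, -1.806, -0.001]
ft_force: [-0.4, -1.2, -0.6]
gripper_width: 0.342
grasp_force: 14.8
```

```bash
python3 -c "
from h import *
st();snap('wrist','w5');go([.548-.0235,-.035+.0085,.085])"
```

```text
t 16.65 p [ 0.5248 -0.0238  0.2376] F [-0.4 -1.2 -0.6] w 30.1 g 14.815385788679123 q [ 0.34  0.28 -0.47  1.81  0.14  1.09 -0.52]
[[ 0.339  0.941  0.   ]
 [ 0.941 -0.339  0.001]
 [ 0.001 -0.    -1.   ]]
heading 70.0 spin 0 shift [-0.0009  0.0007  0.2542]
```

View pics/w5.png

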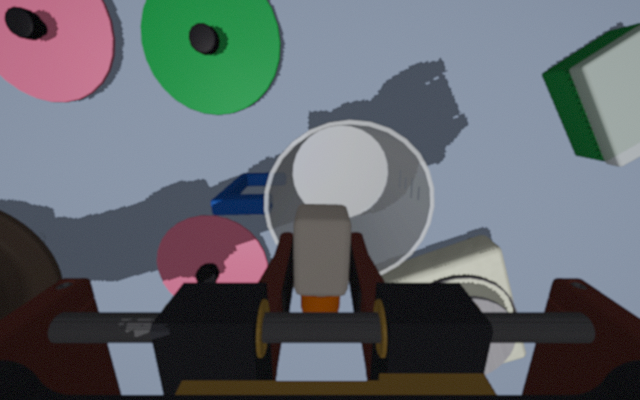

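```bash
python3 -c "
from h import *
P=np.array([[265,200],[434,200],[350,121],[290,140],[410,143],[422,240],[275,240]])
Q=np.array([at('w5',u,v,.14)[:2] for u,v in P])
A=np.c_[2*Q,np.ones(len(Q))];x=np.linalg.lstsq(A,(Q**2).sum(1),rcond=None)[0];print('rim',x[:2],(x[2]+x[:2]@x[:2])**.5)
P=[(342,141),(294,175),(389,175),(340,208)]
e=at('w5',213,214,.114);e2=at('w5',246,174,.134);print('handle',at('w5',212,200,.134),e,e2)
for p in [(270,178),(270,193),(240,178),(216,200)]:print(p,at('w5',*p,.134))
im=cv2.imread('pics/w5.png')[150:260,200:290];cv2.imwrite('pics/c5.png',cv2.resize(im,None,fx=6,fy=5,interpolation=cv2.INTER_CUBIC))
"
```

```text
rim [ 0.54782084 -0.03463423] 0.07490460029836316
handle [0.4335 0.0109 0.134 ] [ 0.4186 -0.006   0.114 ] [0.4722 0.0225 0.134 ]
(270, 178) [0.4907 0.0121 0.134 ]
(270, 193) [ 0.4853 -0.0007  0.134 ]
(240, 178) [0.4658 0.021  0.134 ]
(216, 200) [0.4369 0.0097 0.134 ]
```

Call:
play_rows:
  rows: [0,0,0.05,0,0,0,0.08,0,0,0,0.08,0,0,0,0.044,0,0,0,0,0,0,0,0,0,0,0,0,0,0,0,0,0,0,0,0,0,0,0,0,0]

```text
clock: 17.95
ee_pos: [0.5246, -0.0265, 0.0857]
tcp_rot: [2.574, 1.8, 0.0]
ft_force: [-0.2, 0.1, 0.3]
gripper_width: 0.344
grasp_force: 14.8
```

Call:
play_rows:
  rows: [0,0,0,0,0,0,0,0,0,0,0,0,0,0,0,0,0,0,-0.04,0,0,0,-0.08,0,0,0,-0.08,0,0,0,-0.08,0,0,0,-0.02,0,0,0,0,0]
  fingers: 48

```text
clock: 19.2
ee_pos: [0.5246, -0.0266, 0.2657]
tcp_rot: [2.574, 1.8, 0.001]
ft_force: [0.1, -0.3, 0.3]
gripper_width: 0.545
grasp_force: 0.0
```

```bash
python3 -c "
from h import *
st();go([.617,-.275,.265],np.radians(100))"
```

```text
t 19.2 p [ 0.5246 -0.0266  0.2657] F [ 0.1 -0.3  0.3] w 48.0 g 0.0 q [ 0.35  0.25 -0.47  1.77  0.12  1.15 -0.51]
[[ 0.343  0.939  0.001]
 [ 0.939 -0.343 -0.   ]
 [ 0.     0.001 -1.   ]]
heading 69.9 spin -0.1671 shift [-0.4345  0.0797  0.0014]
```

View pics/c5.png

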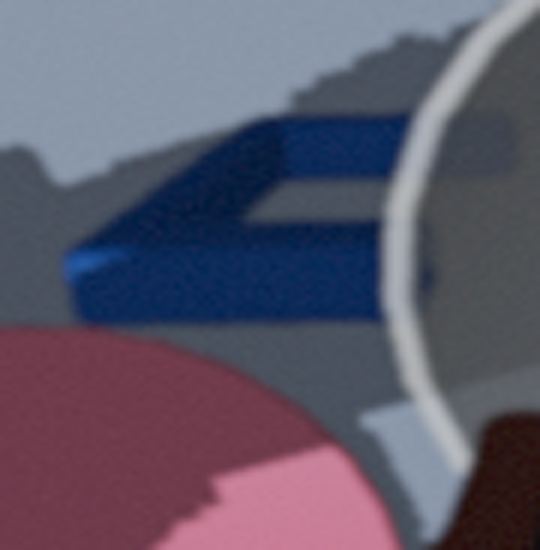

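```bash
python3 -c "
from h import *
c=np.array([.5478,-.035])
for p in [(213,207),(240,206),(262,204.7)]:
    q=at('w5',*p,.134)[:2];d=c-q;print(q,np.linalg.norm(d),np.degrees(np.arctan2(d[1],d[0])))
d=c-np.array([.4303,-.0012]);print(np.degrees(np.arctan2(d[1],d[0])))
"
```

```text
[0.4314 0.0046] 0.12295169783292945 -18.788621982168483
[ 0.4549 -0.0028] 0.09832217450809348 -19.116789854245347
[ 0.4742 -0.0084] 0.07825931254489776 -19.87051670707918
-16.048387866413552
```

Call:
play_rows:
  rows: [0,0,0,-0.055,0,0,0,-0.056,0,0,0,-0.056,-0.05,0.01,0,0,-0.07,0.013,0,0,-0.08,0.014,0,0,-0.08,0.014,0,0,-0.08,0.014,0,0,-0.0745,0.014,0,0,0,0,0,0]
  fingers: 65

```text
clock: 20.45
ee_pos: [0.6153, -0.2791, 0.2615]
tcp_rot: [-2.023, -2.398, 0.004]
ft_force: [-0.5, 0.0, -0.0]
gripper_width: 0.738
grasp_force: 0.0
```

```bash
python3 -c "
from h import *
st();snap('wrist','w6')"
```

```text
t 20.45 p [ 0.6153 -0.2791  0.2615] F [-0.5  0.  -0. ] w 64.9 g 0.0 q [ 0.63  0.52 -0.42  1.4   0.22  1.28  0.36]
[[-0.168  0.986 -0.005]
 [ 0.986  0.168  0.   ]
 [ 0.001 -0.004 -1.   ]]
```

View pics/w6.png

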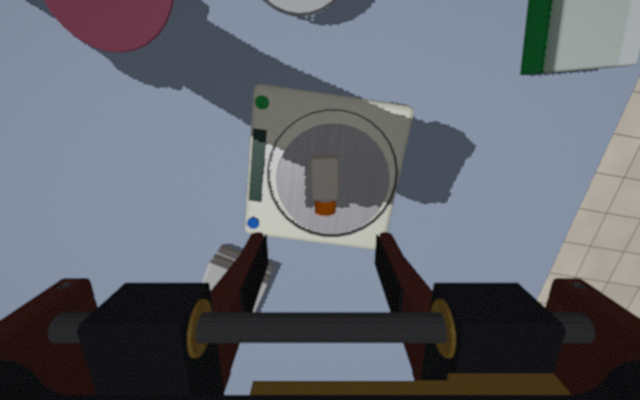

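```bash
python3 -c "
from h import *
w=lambda u,v,z:at('w6',u,v,z)
a=w(324.5,157,.115);b=w(325.5,214,.1);c=(a+b)/2;ax=np.arctan2(*(a-b)[1::-1]);print(a,b,np.linalg.norm(a-b),np.degrees(ax))
c=c+.1*(a-c);print(c);go([c[0],c[1],.101],ax)
print('ring',w(333,173,.055),w(333,173,.085))
im=cv2.imread('pics/w6.png')[70:260,230:430];cv2.imwrite('pics/c6.png',cv2.resize(im,None,fx=3,fy=3,interpolation=cv2.INTER_CUBIC))"
```

```text
[ 0.6134 -0.2458  0.115 ] [ 0.6261 -0.3114  0.1   ] 0.06848101926811549 100.95677834059575
[ 0.619115 -0.27532   0.10825 ]
heading 99.9 spin -0.0061 shift [-0.0005  0.0073  0.2684]
ring [ 0.6292 -0.2734  0.055 ] [ 0.627 -0.267  0.085]
```

View pics/c6.png

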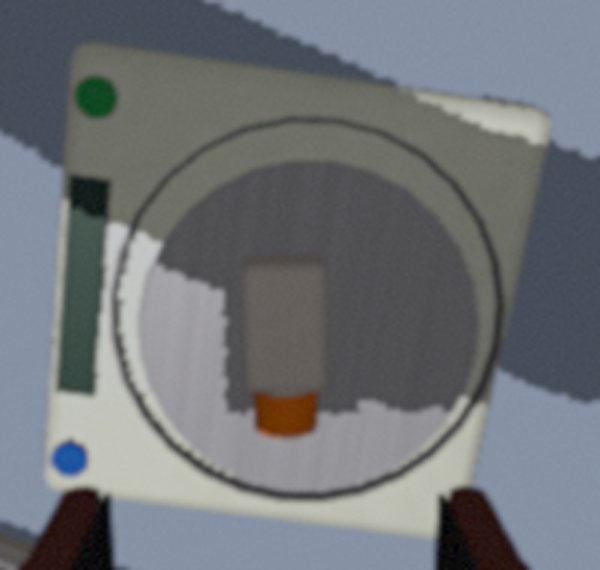

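Call:
play_rows:
  rows: [0,0.007,0,-0.006,0,0,0.05,0,0,0,0.07,0,0,0,0.07,0,0,0,0.05,0,0,0,0.028,0,0,0,0,0,0,0,0,0,0,0,0,0,0,0,0,0]

```text
clock: 21.75
ee_pos: [0.6209, -0.2745, 0.1056]
tcp_rot: [1.996, 2.424, 0.0]
ft_force: [0.1, 0.3, 0.6]
gripper_width: 0.739
grasp_force: 0.0
```

Call:
play_rows:
  rows: [0,0,0,0,0,0,0,0,0,0,0,0,0,0,0,0,0,0,0,0,0,0,0,0,0,0,-0.04,0,0,0,-0.08,0,0,0,-0.08,0,0,0,-0.07,0]
  fingers: 0
  grip_force: 15

```text
clock: 23.0
ee_pos: [0.6206, -0.2742, 0.2686]
tcp_rot: [1.996, 2.425, 0.001]
ft_force: [-0.3, 0.5, -0.3]
gripper_width: 0.34
grasp_force: 15.0
```

```bash
python3 -c "
from h import *
st();go([.548+.02,-.035-.01,.25],np.radians(70));print(np.mean([at('w6',332.8,179,.085),at('top0',398.75,163,.085)],0))"
```

```text
t 23.0 p [ 0.6206 -0.2742  0.2686] F [-0.3  0.5 -0.3] w 29.9 g 14.999915957450867 q [ 0.62  0.52 -0.43  1.38  0.22  1.29  0.37]
[[-0.192  0.981  0.001]
 [ 0.981  0.192 -0.   ]
 [-0.     0.001 -1.   ]]
heading 101.1 spin 0.1726 shift [ 0.329  -0.2131  0.0309]
[ 0.62665 -0.2764   0.085  ]
```

Call:
play_rows:
  rows: [0,0,0,0.057,0,0,0,0.058,0,0,0,0.0576,0.04,-0.026,0,0,0.06,-0.04,0,0,0.065,-0.041,0,0,0.065,-0.041,0,0,0.06,-0.04,0,0,0.039,-0.025,0,0,0,0,0,0]

```text
clock: 24.25
ee_pos: [0.5677, -0.0424, 0.2671]
tcp_rot: [-2.569, -1.808, -0.001]
ft_force: [0.4, -0.7, 0.2]
gripper_width: 0.341
grasp_force: 15.0
```

```bash
python3 -c "
from h import *
st();go([.568,-.045,.09],np.radians(70))"
```

```text
t 24.25 p [ 0.5677 -0.0424  0.2671] F [ 0.4 -0.7  0.2] w 30.0 g 15.000021010637283 q [ 0.31  0.32 -0.41  1.67  0.14  1.18 -0.48]
[[ 0.338  0.941  0.001]
 [ 0.941 -0.338  0.001]
 [ 0.001  0.    -1.   ]]
heading 70.3 spin 0.0014 shift [-0.0041  0.0018  0.2952]
```

Call:
play_rows:
  rows: [-0.004,0.002,0.05,0,0,0,0.08,0,0,0,0.08,0,0,0,0.06,0,0,0,0.025,0,0,0,0,0,0,0,0,0,0,0,0,0,0,0,0,0,0,0,0,0]

```text
clock: 25.5
ee_pos: [0.5685, -0.0478, 0.0901]
tcp_rot: [2.573, 1.802, 0.001]
ft_force: [-0.3, -1.2, 0.1]
gripper_width: 0.338
grasp_force: 15.0
```

Call:
play_rows:
  rows: [0,0,0,0,0,0,0,0,0,0,0,0,0,0,0,0,0,0,-0.04,0,0,0,-0.08,0,0,0,-0.08,0,0,0,-0.08,0,0,0,-0.02,0,0,0,0,0]
  fingers: 48

```text
clock: 26.75
ee_pos: [0.5684, -0.0478, 0.2699]
tcp_rot: [2.573, 1.801, 0.001]
ft_force: [0.6, -0.2, -0.6]
gripper_width: 0.545
grasp_force: 0.0
```

```bash
python3 -c "
from h import *
st();go([.453,-.0033,.25],np.radians(161.5))"
```

```text
t 26.75 p [ 0.5684 -0.0478  0.2699] F [ 0.6 -0.2 -0.6] w 48.0 g 0.0 q [ 0.32  0.32 -0.41  1.66  0.14  1.18 -0.47]
[[ 0.342  0.94   0.001]
 [ 0.94  -0.342 -0.   ]
 [ 0.     0.001 -1.   ]]
heading 70.0 spin -0.5083 shift [0.2059 0.0093 0.0329]
```

```bash
python3 -c "
from h import *
snap('wrist','w7')"
```

```text
(no output)
```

View pics/w7.png

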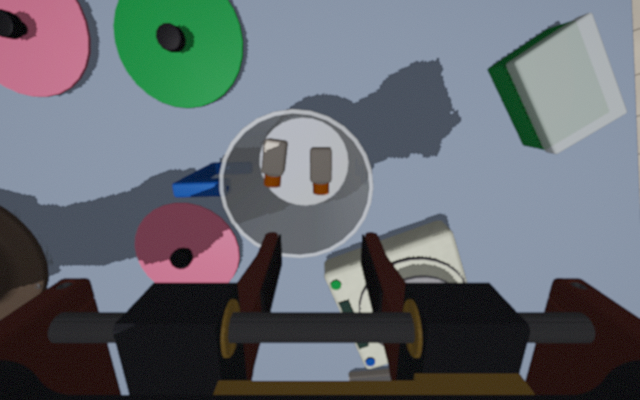

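```bash
python3 -c "
from h import *
P=np.array([[220,183],[372,183],[296,110],[296,256],[240,132],[352,132]])
Q=np.array([at('w7',u,v,.14)[:2] for u,v in P])
A=np.c_[2*Q,np.ones(len(Q))];x=np.linalg.lstsq(A,(Q**2).sum(1),rcond=None)[0];c=x[:2];print('rim',c,(x[2]+c@c)**.5)
im=cv2.imread('pics/w7.png').astype(int);m=(im[...,0]>im[...,2]+50)&(im[...,0]>im[...,1]+25);m[:,:150]=0;m[:150]=0;m[220:]=0;m[:,240:]=0
for u in range(172,222,6):
  v=np.where(m[:,u])[0];print(u,v.min() if len(v) else '',v.max() if len(v) else '',end='; ')
def h(x,y,z,a,c): return [c[0]+x*np.cos(a)-y*np.sin(a),c[1]+x*np.sin(a)+y*np.cos(a),z]
for a in (-16,-18.5,-21):
  print(a,[proj('w7',h(x,y,.134,np.radians(a),np.array([.5478,-.035]))).tolist() for x,y in [(-.126,.008),(-.126,-.008),(-.085,.008),(-.085,-.008)]])
"
```

```text
rim [ 0.54839903 -0.03481595] 0.07448746603378796
172 184 190; 178 182 197; 184 178 197; 190 175 196; 196 172 195; 202 169 195; 208 166 195; 214 164 195; 220  ; -16 [[170.6, 187.7], [174.1, 202.8], [211.1, 184.9], [213.9, 200.1]]
-18.5 [[169.8, 182.3], [172.7, 197.6], [210.8, 181.3], [213.0, 196.7]]
-21 [[169.3, 177.0], [171.5, 192.4], [210.8, 177.7], [212.3, 193.2]]
```

Call:
play_rows:
  rows: [0,0,0,-0.0563,0,0,0,-0.0563,0,0,0,-0.0563,0,0,0,-0.0563,0,0,0,-0.0563,0,0,0,-0.0563,0,0,0,-0.0563,0,0,0,-0.0563,0,0,0,-0.0551,0,0,0,0]

```text
clock: 28.05
ee_pos: [0.5675, -0.0479, 0.2676]
tcp_rot: [-0.52, -3.095, -0.001]
ft_force: [0.3, 0.5, -1.1]
gripper_width: 0.55
grasp_force: 0.0
```

Call:
play_rows:
  rows: [0.04,0.002,0,0,0.055,0.002,0,0,0.055,0.002,0,0,0.056,0.002,0,0,0,0,0,0,0,0,0,0,0,0,0,0,0,0,0,0,0,0,0,0,0,0,0,0]

```text
clock: 29.3
ee_pos: [0.453, -0.003, 0.2695]
tcp_rot: [-0.519, -3.098, -0.0]
ft_force: [-0.1, -0.1, -0.6]
gripper_width: 0.544
grasp_force: 0.0
```

```bash
python3 -c "
from h import *
st();go([.4534,-.0024,.116],np.radians(161))"
```

```text
t 29.3 p [ 0.453  -0.003   0.2695] F [-0.1 -0.1 -0.6] w 47.9 g 0.0 q [ 0.61  0.15 -0.78  1.9   0.12  1.13  1.03]
[[-0.945  0.326 -0.   ]
 [ 0.326  0.945  0.   ]
 [ 0.     0.    -1.   ]]
heading 161.0 spin -0.0001 shift [-0.0003  0.0011  0.2559]
```

Call:
play_rows:
  rows: [0,0.001,0.05,0,0,0,0.07,0,0,0,0.07,0,0,0,0.05,0,0,0,0.016,0,0,0,0,0,0,0,0,0,0,0,0,0,0,0,0,0,0,0,0,0]

```text
clock: 30.55
ee_pos: [0.4533, -0.0025, 0.1163]
tcp_rot: [0.519, 3.098, -0.0]
ft_force: [-0.2, 0.1, -0.0]
gripper_width: 0.545
grasp_force: 0.0
```

Call:
play_rows:
  rows: [0,0,0,0,0,0,0,0,0,0,0,0,0,0,0,0,0,0,0,0,0,0,0,0,0,0,0,0,0,0,-0.005,0,0,0,-0.01,0,0,0,-0.01,0]
  fingers: 0
  grip_force: 55

```text
clock: 31.8
ee_pos: [0.4531, -0.0023, 0.1315]
tcp_rot: [-0.519, -3.098, -0.0]
ft_force: [-0.5, -0.1, -2.6]
gripper_width: 0.176
grasp_force: 55.0
```

```bash
python3 -c "
from h import *
st();print(ctrl.get_state()['moment']);snap('side','s8');snap('top','t8')
def h(x,y,z,a,c): return [c[0]+x*np.cos(a)-y*np.sin(a),c[1]+x*np.sin(a)+y*np.cos(a),z]
for z in (.14,.155): print([proj('s8',h(.076*np.cos(t),.076*np.sin(t),z,0,[.548,-.035])).tolist() for t in np.arange(0,6.28,.785)])
"
```

```text
t 31.8 p [ 0.4531 -0.0023  0.1315] F [-0.5 -0.1 -2.6] w 15.5 g 54.988011717796326 q [ 0.51  0.34 -0.73  2.07  0.3   0.83  0.85]
[[-0.946  0.326 -0.   ]
 [ 0.326  0.946  0.   ]
 [ 0.     0.    -1.   ]]
[0.10389743 0.061729   0.0196085 ]
[[360.1, 219.4], [346.8, 213.5], [330.6, 214.2], [320.2, 221.1], [321.9, 230.8], [335.6, 237.4], [353.0, 236.6], [363.1, 228.9]]
[[360.4, 215.8], [346.9, 210.0], [330.7, 210.6], [320.3, 217.5], [322.0, 227.1], [335.7, 233.7], [353.3, 232.9], [363.4, 225.3]]
```

Call:
play_rows:
  rows: [0,0,-0.03,0,0,0,-0.035,0,0,0,-0.035,0,0,0,0,-0.03,0,0,0,-0.03,0,0,0,-0.03,0,0,0,-0.027,0,0,0,0,0,0,0,0,0,0,0,0]

```text
clock: 33.15
ee_pos: [0.4531, -0.0024, 0.1911]
tcp_rot: [-0.055, 3.141, -0.0]
ft_force: [-0.4, 1.3, -2.5]
gripper_width: 0.176
grasp_force: 55.0
```

```bash
python3 -c "
from h import *
st();go([.44,.2662,.1915],np.radians(182));go([.4939,.2662,.1685],np.radians(182))"
```

```text
t 33.15 p [ 0.4531 -0.0024  0.1911] F [-0.4  1.3 -2.5] w 15.5 g 54.98800992965698 q [ 0.62  0.27 -0.83  2.01  0.24  0.97  1.27]
[[-0.999 -0.035  0.   ]
 [-0.035  0.999 -0.   ]
 [-0.    -0.    -1.   ]]
heading -178.0 spin -0.0 shift [ 0.0063  0.4482 -0.0008]
heading -178.0 spin -0.0 shift [-0.0835  0.445   0.0376]
```

Move +y by tool y 0.448 (smoothly), then check.

Call:
play_rows:
  rows: [0,0.02,0,0,0.001,0.04,0,0,0.001,0.055,0,0,0.001,0.06,0,0,0.001,0.065,0,0,0.001,0.065,0,0,0.001,0.06,0,0,0,0.048,0,0,0,0.025,0,0,0,0.01,0,0]

```text
clock: 34.4
ee_pos: [0.4395, 0.2669, 0.1909]
tcp_rot: [0.058, -3.141, -0.0]
ft_force: [0.2, -0.2, -3.2]
gripper_width: 0.177
grasp_force: 55.0
```

```bash
python3 -c "
from h import *
st();snap('top','t9');snap('side','s9');go([.4939,.2662,.1685],np.radians(182))
d=cv2.imread('pics/t9.png')[110:230,165:285];e=cv2.imread('pics/s9.png')[90:250,250:410]
cv2.imwrite('pics/m9.png',np.hstack([cv2.resize(d,(400,400),interpolation=2),cv2.resize(e,(400,400),interpolation=2)]))
for n in 't9','s9': print([proj(n,p).tolist() for p in ([.6341,.3465,.206],[.6394,.1958,.206])])"
```

```text
t 34.4 p [0.4395 0.2669 0.1909] F [ 0.2 -0.2 -3.2] w 15.6 g 54.987764954566956 q [ 0.06  0.4  -0.88  1.87  0.36  1.04  0.64]
[[-0.999 -0.037 -0.   ]
 [-0.037  0.999  0.   ]
 [ 0.     0.    -1.   ]]
heading -177.9 spin 0.0003 shift [-0.0901 -0.0029  0.0373]
[[195.8, 147.1], [246.6, 146.7]]
[[312.7, 158.8], [332.1, 174.1]]
```

View pics/m9.png

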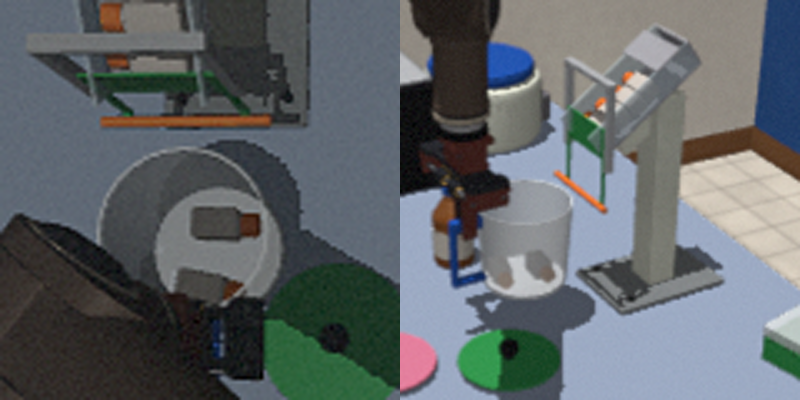

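Call:
play_rows:
  rows: [0,0,0.012,0,0,0,0.015,0,0,0,0.01,0,-0.01,0,0,0,-0.02,0,0,0,-0.02,-0.001,0,0,-0.02,-0.001,0,0,-0.014,-0.001,0,0,-0.006,0,0,0,0,0,0,0]

```text
clock: 35.75
ee_pos: [0.4939, 0.2663, 0.1688]
tcp_rot: [0.056, -3.141, -0.0]
ft_force: [0.1, 0.5, -2.6]
gripper_width: 0.179
grasp_force: 55.0
```

```bash
python3 -c "
from h import *
st();snap('side','s10');go([.4939,.2662,.1163+.251-.14],np.radians(182))
print(at('t9',220.5,181,.2146))"
```

```text
t 35.75 p [0.4939 0.2663 0.1688] F [ 0.1  0.5 -2.6] w 15.7 g 54.98808145523071 q [ 0.03  0.5  -0.83  1.79  0.42  1.04  0.66]
[[-0.999 -0.036 -0.   ]
 [-0.036  0.999  0.   ]
 [ 0.     0.    -1.   ]]
heading -177.9 spin 0.0004 shift [-0.0004 -0.0003 -0.0975]
[0.5339 0.2657 0.2146]
```

Call:
play_rows:
  rows: [0,0,-0.01,0,0,0,-0.012,0,0,0,-0.015,0,0,0,-0.015,0,0,0,-0.015,0,0,0,-0.015,0,0,0,-0.01,0,0,0,-0.006,0,0,0,0,0,0,0,0,0]

```text
clock: 37.05
ee_pos: [0.4939, 0.2662, 0.2274]
tcp_rot: [0.056, -3.141, 0.0]
ft_force: [-0.4, -0.5, -4.0]
gripper_width: 0.179
grasp_force: 55.0
```

```bash
cat > g.py <<'E'
from h import *
import sys
n=sys.argv[1];st();print(ctrl.get_state()['moment']);snap('side','s'+n);snap('top','t'+n)
im=cv2.imread(f'pics/s{n}.png').astype(int)
o=(im[...,2]>150)&(im[...,1]<140)&(im[...,0]<90)
k,l,s,c=cv2.connectedComponentsWithStats(o.astype('u1'))
print('orange side',[(s[i].tolist(),c[i].round(1).tolist()) for i in range(1,k) if s[i][4]>=4 and s[i][1]<330])
im=cv2.imread(f'pics/t{n}.png').astype(int)
o=(im[...,2]>130)&(im[...,1]<120)&(im[...,0]<70)
k,l,s,c=cv2.connectedComponentsWithStats(o.astype('u1'))
print('orange top',[(s[i].tolist(),c[i].round(1).tolist()) for i in range(1,k) if s[i][4]>=4])
for d in (0,.045,.05,.055):print(d,[proj('s'+n,p).tolist() for p in ([.6341,.3465,.206+d],[.6394,.1958,.206+d])])
E
python3 g.py 11
```

```text
t 37.05 p [0.4939 0.2662 0.2274] F [-0.4 -0.5 -4. ] w 15.7 g 54.98765051364899 q [ 0.06  0.44 -0.86  1.72  0.36  1.15  0.71]
[[-0.999 -0.036 -0.   ]
 [-0.036  0.999 -0.   ]
 [ 0.    -0.    -1.   ]]
[ 0.08438591  0.25112278 -0.01174426]
orange side [([312, 148, 20, 15, 47], [322.3, 155.0])]
orange top [([190, 141, 52, 3, 113], [213.7, 141.8])]
0 [[312.7, 158.8], [332.1, 174.1]]
0.045 [[312.8, 148.7], [332.4, 163.5]]
0.05 [[312.8, 147.6], [332.4, 162.3]]
0.055 [[312.8, 146.4], [332.5, 161.1]]
```

Call:
play_rows:
  rows: [0,0.01,0,0,0,-0.02,0,0,0,0.02,0,0,0,-0.02,0,0,0,0.02,0,0,0,-0.02,0,0,0,0.01,0,0,0,0,0,0,0,0,0,0,0,0,0,0]

```text
clock: 38.4
ee_pos: [0.4939, 0.2664, 0.2277]
tcp_rot: [-0.057, 3.141, 0.0]
ft_force: [-0.6, -0.9, -4.5]
gripper_width: 0.18
grasp_force: 55.0
```

```bash
python3 g.py 12; python3 -c "
from h import *
for n in ('0','9','12'):
  for c in ('top','t'):
    p=cv2.imread(f'pics/{c}{n}.png')
    if p is None: continue
    im=p.astype(int);o=(im[...,2]>im[...,0]+70);k,l,s,q=cv2.connectedComponentsWithStats(o.astype('u1'))
    print(c,n,[(s[i][4],q[i].round().tolist()) for i in range(1,k) if s[i][4]>=8])
    print(im[90:140:6,195:220:5].mean(2).astype(int).tolist())"
```

```text
t 38.4 p [0.4939 0.2664 0.2277] F [-0.6 -0.9 -4.5] w 15.8 g 54.98822629451752 q [ 0.06  0.44 -0.86  1.72  0.36  1.15  0.71]
[[-0.999 -0.036  0.   ]
 [-0.036  0.999  0.   ]
 [-0.     0.    -1.   ]]
[0.08285667 0.18840463 0.06886657]
orange side [([312, 148, 20, 15, 49], [322.2, 155.0])]
orange top [([190, 141, 52, 3, 117], [213.5, 141.8])]
0 [[312.7, 158.8], [332.1, 174.1]]
0.045 [[312.8, 148.7], [332.4, 163.5]]
0.05 [[312.8, 147.6], [332.4, 162.3]]
0.055 [[312.8, 146.4], [332.5, 161.1]]
top 0 [(np.int32(32), [194.0, 92.0]), (np.int32(39), [197.0, 103.0]), (np.int32(43), [198.0, 114.0]), (np.int32(8), [200.0, 128.0]), (np.int32(141), [219.0, 146.0]), (np.int32(21), [408.0, 163.0]), (np.int32(23), [405.0, 229.0])]
[[82, 112, 116, 113, 82], [50, 110, 112, 110, 106], [84, 56, 111, 110, 115], [103, 48, 111, 110, 111], [85, 74, 111, 113, 111], [109, 112, 104, 104, 109], [58, 41, 54, 53, 58], [65, 63, 59, 56, 52], [45, 106, 107, 103, 49]]
t 9 [(np.int32(34), [194.0, 92.0]), (np.int32(43), [198.0, 103.0]), (np.int32(45), [198.0, 114.0]), (np.int32(10), [200.0, 128.0]), (np.int32(141), [219.0
[... 175 characters left out ...]
59, 52, 56], [67, 66, 64, 53, 55], [49, 115, 112, 112, 54]]
t 12 [(np.int32(144), [216.0, 142.0])]
[[61, 106, 108, 55, 103], [99, 104, 103, 103, 104], [101, 100, 104, 103, 103], [103, 105, 100, 103, 100], [92, 102, 105, 105, 100], [116, 116, 110, 119, 119], [41, 52, 43, 45, 44], [33, 36, 31, 36, 37], [47, 110, 76, 77, 69]][ WARN:0@0.373] global loadsave.cpp:275 findDecoder imread_('pics/t0.png'): can't open/read file: check file path/integrity
[ WARN:0@0.374] global loadsave.cpp:275 findDecoder imread_('pics/top9.png'): can't open/read file: check file path/integrity
[ WARN:0@0.403] global loadsave.cpp:275 findDecoder imread_('pics/top12.png'): can't open/read file: check file path/integrity
```

Call:
play_rows:
  rows: [0,0,0.008,0,0,0,0.012,0,0,0,0.015,0,0,0,0.015,0,0,0,0.015,0,0,0,0.015,0,0,0,0.012,0,0,0,0.008,0,0,0,0,0,0,0,0,0]

```text
clock: 39.75
ee_pos: [0.4941, 0.2664, 0.1679]
tcp_rot: [-0.056, 3.141, 0.0]
ft_force: [-1.2, 0.7, -2.9]
gripper_width: 0.176
grasp_force: 55.0
```

Call:
play_rows:
  rows: [0.01,0,0,0,0.02,0,0,0,0.025,0,0,0,0.025,0,0,0,0.015,0,-0.01,0,0.005,0,-0.025,0,0,0,-0.035,0,0,0,-0.03,0,0,0,-0.02,0,0,0,0,0]

```text
clock: 41.0
ee_pos: [0.4345, 0.2643, 0.2406]
tcp_rot: [-0.056, 3.139, 0.001]
ft_force: [-0.7, -0.1, -2.9]
gripper_width: 0.177
grasp_force: 55.0
```

```bash
python3 g.py 13; python3 -c "
from h import *
for n in ('t13','s13'):
    im=cv2.imread(f'pics/{n}.png').astype(int);o=(im[...,2]>im[...,0]+60)&(im[...,1]<.75*im[...,2])&(im[...,0]<110);k,l,s,q=cv2.connectedComponentsWithStats(o.astype('u1'))
    print(n,[(s[i].tolist(),q[i].round().tolist()) for i in range(1,k) if s[i][4]>=6])
p=np.array([.4939-.06,.263,.24])
print('jug rim proj',[proj('t13',[.534+.07*np.cos(t),.2675+.07*np.sin(t),.26]).tolist() for t in (0,1.57,3.14,4.71)])
go([.6267-.1,-.2765,.26],np.pi)"
```

```text
t 41.0 p [0.4345 0.2643 0.2406] F [-0.7 -0.1 -2.9] w 15.6 g 54.98768985271454 q [ 0.1   0.33 -0.91  1.82  0.29  1.12  0.69]
[[-0.999 -0.035  0.002]
 [-0.035  0.999  0.001]
 [-0.002  0.001 -1.   ]]
[0.04076484 0.19859134 0.06662584]
orange side [([318, 163, 14, 11, 29], [324.6, 168.5])]
orange top [([195, 145, 51, 3, 115], [218.5, 145.7])]
0 [[312.7, 158.8], [332.1, 174.1]]
0.045 [[312.8, 148.7], [332.4, 163.5]]
0.05 [[312.8, 147.6], [332.4, 162.3]]
0.055 [[312.8, 146.4], [332.5, 161.1]]
t13 [([195, 145, 51, 3, 148], [220.0, 146.0]), ([238, 170, 2, 4, 6], [239.0, 172.0])]
s13 [([318, 163, 14, 12, 38], [325.0, 169.0]), ([264, 171, 3, 11, 23], [265.0, 176.0]), ([272, 174, 6, 6, 22], [274.0, 176.0])]
jug rim proj [[216.9, 154.1], [190.7, 178.1], [214.3, 203.7], [240.6, 179.5]]
heading -178.0 spin 0.0113 shift [-0.1547 -0.9005 -0.0343]
```

```bash
python3 -c "
from h import *
F=[];I=[]
for i in range(10):
    F.append(ctrl.get_state()['ft_force']);I.append(ctrl.snapshot('top')['img'])
snap('top','t14');im=np.median(I,0).astype('u1');cv2.imwrite('pics/t14m.png',im)
print(np.mean(F,0),np.std(F,0))
c=im[148:210:2,186:246:2].astype(int)
print('\n'.join(''.join('O' if p[2]>p[0]+35 and p[2]>80 else 'B' if p[0]>p[2]+40 else str(min(9,p.sum()//60)) for p in r) for r in c))
"
```

```text
[-0.01992422 -0.14041842 -3.09941573] [0.35531431 0.48317802 0.56607211]
555554444444444222213333333333
555555555555555555555555555555
555555555555555555552222222225
555555555557533333465222222222
555555555633344433333552222222
555555564344444433333336322222
555555744344444333333333632222
555556433444444333333333363222
555564333334443322236323335222
555553333333343222333666533322
555633333333343222333336652522
555533333333343322333333632422
55633333333332364233333333O162
556333333333322233332233322164
556333333333322333333332222475
554333333333322333333332666665
555333333334663333333322333665
355333333336666622333323332665
116333333336621133322223332665
110333333336422233333333332655
111133333335322333333332222755
111103333334422333333332666655
111111333332665333333322667555
121111113332664333223325665556
112111111132263333333222365553
21112111111212233333322O555542
231111221111111112233240100122
233111111111211110121410111122
333321111111111111111111111024
333322111111010111110111011153
333222211111120111112211111053
```

Call:
play_rows:
  rows: [0,-0.02,-0.01,0,0,-0.04,-0.012,0,-0.01,-0.055,-0.012,0,-0.012,-0.06,0,0,-0.012,-0.065,0,0,-0.012,-0.065,0,0,-0.012,-0.065,0,0,-0.012,-0.065,0,0,-0.012,-0.065,0,0,-0.012,-0.065,0,0]

```text
clock: 42.9
ee_pos: [0.5023, -0.0749, 0.2606]
tcp_rot: [-0.055, 3.141, -0.001]
ft_force: [-0.1, 0.2, -2.6]
gripper_width: 0.181
grasp_force: 55.0
```

Call:
play_rows:
  rows: [-0.012,-0.065,0,0,-0.012,-0.065,0,0,-0.012,-0.06,0,0,-0.012,-0.06,0,0,-0.012,-0.04,0,0,-0.005,-0.025,0,0,0,-0.01,0,0,0,0,0,0.0113,0,0,0,0,0,0,0,0]

```text
clock: 44.15
ee_pos: [0.5485, -0.2653, 0.2603]
tcp_rot: [-0.003, 3.141, -0.0]
ft_force: [-0.3, -0.0, -2.4]
gripper_width: 0.177
grasp_force: 55.0
```

```bash
python3 -c "
from h import *
st();go([.6267-.1,-.2765,.1163+.087],np.pi);s=snap('side','s15');snap('top','t15')"
```

```text
t 44.15 p [ 0.5485 -0.2653  0.2603] F [-0.3 -0.  -2.4] w 15.6 g 54.987781047821045 q [ 0.85  0.45 -0.67  1.57  0.29  1.23  1.7 ]
[[-1.    -0.002  0.   ]
 [-0.002  1.    -0.   ]
 [-0.    -0.    -1.   ]]
heading -179.9 spin 0.0006 shift [ 0.0364 -0.0187  0.095 ]
```

```bash
cat >> h.py <<'E'
def fitcirc(f,c0,z,r,rng=.02,n=21,f2=None):
    g=cv2.GaussianBlur(cv2.imread(f'pics/{f}.png',0),(0,0),.8).astype('f4');t=np.linspace(0,2*np.pi,90)
    best=[]
    def pts(c,rr): return np.array([proj(f,[c[0]+rr*np.cos(a),c[1]+rr*np.sin(a),z]) for a in t],'f4')
    P0=pts(c0,r);Pi=pts(c0,r-.008);Po=pts(c0,r+.008);J=np.stack([proj(f,[c0[0]+.01,c0[1],z])-proj(f,[c0[0],c0[1],z]),proj(f,[c0[0],c0[1]+.01,z])-proj(f,[c0[0],c0[1],z])],1)/.01
    S=lambda P:cv2.remap(g,P[:,0].astype('f4').copy(),P[:,1].astype('f4').copy(),1).ravel()
    for dx in np.linspace(-rng,rng,n):
        for dy in np.linspace(-rng,rng,n):
            o=(J@[dx,dy]).astype('f4');a,b,c=S(P0+o),S(Pi+o),S(Po+o)
            best.append((np.clip(2*a-b-c,-40,40).mean(),c0[0]+dx,c0[1]+dy))
    return np.array(sorted(best)[-4:]).round(4).tolist()
E
python3 -c "
from h import *
print(fitcirc('t15',[.6485,-.2653],.284,.074));print(fitcirc('t14',[.534,.267],.264,.074))
print(fitcirc('s15',[.6485,-.2653],.284,.074))"
```

```text
[[14.3844, 0.6505, -0.2693], [14.6928, 0.6505, -0.2673], [15.2926, 0.6485, -0.2693], [15.5118, 0.6485, -0.2673]]
[[23.6169, 0.532, 0.267], [23.7409, 0.536, 0.267], [24.8154, 0.534, 0.269], [25.1183, 0.534, 0.267]]
[[17.1127, 0.6445, -0.2653], [17.2508, 0.6485, -0.2653], [17.9742, 0.6465, -0.2653], [18.0432, 0.6465, -0.2673]]
```

Call:
play_rows:
  rows: [0.012,-0.006,0,0,0.016,-0.008,0,0,0.008,-0.0045,0,0,0,0,0.02,0,0,0,0.025,0,0,0,0.025,0,0,0,0.015,0,0,0,0.007,0,0,0,0.003,0,0,0,0,0]

```text
clock: 45.5
ee_pos: [0.5271, -0.2773, 0.2033]
tcp_rot: [-0.001, 3.141, -0.0]
ft_force: [-0.0, 0.2, -2.7]
gripper_width: 0.176
grasp_force: 55.0
```

Call:
play_rows:
  rows: [0,0,0.0015,0,0,0,0.0015,0,0,0,0,0,0,0,0,0,0,0,0,0,0,0,0,0,0,0,0,0,0,0,0,0,0,0,0,0,0,0,0,0]

```text
clock: 46.75
ee_pos: [0.5268, -0.2773, 0.2013]
tcp_rot: [0.0, -3.142, 0.0]
ft_force: [-1.6, 0.3, 0.3]
gripper_width: 0.182
grasp_force: 55.0
```

```bash
python3 -c "
from h import *
st();go([.6267-.1,-.2765,.1163+.085],np.pi);snap('top','t16')
print(fitcirc('t16',[.6267,-.2765],.226,.074))"
```

```text
t 46.75 p [ 0.5268 -0.2773  0.2013] F [-1.6  0.3  0.3] w 16.0 g 54.98753070831299 q [ 0.88  0.47 -0.65  1.68  0.32  1.1   1.71]
[[-1. -0. -0.]
 [-0.  1. -0.]
 [ 0. -0. -1.]]
heading -180.0 spin 0.0001 shift [ 0.0002  0.0014 -0.    ]
[[17.2617, 0.6287, -0.2805], [17.3384, 0.6287, -0.2785], [18.4204, 0.6267, -0.2785], [18.912, 0.6267, -0.2805]]
```

Call:
play_rows:
  rows: [0,0,0,0,0,0,0,0,0,0,0,0,0,0,0,0,0,0,0,0,0,0,-0.03,0,0,0,-0.06,0,0,0,-0.06,0,0,0,-0.04,0,0,0,0,0]
  fingers: 45

```text
clock: 48.05
ee_pos: [0.5279, -0.2773, 0.3182]
tcp_rot: [-0.001, 3.137, -0.004]
ft_force: [0.5, -0.6, -0.7]
gripper_width: 0.516
grasp_force: 0.0
```

Call:
play_rows:
  rows: [0.02,0.02,0,0,0.03,0.04,0,0,0.03,0.05,0,0,0.03,0.06,0,0,0.03,0.07,0,0,0.02,0.07,0,0,0.02,0.07,0,0,0.01,0.06,0,0,0,0.03,0,0,0,0,0,0]

```text
clock: 49.3
ee_pos: [0.4123, 0.0057, 0.315]
tcp_rot: [0.005, -3.141, 0.001]
ft_force: [-0.5, -0.3, 0.5]
gripper_width: 0.511
grasp_force: 0.0
```

```bash
python3 -c "
from h import *
st()
for n in ('top','side'):
    snap(n,n+'17');im=cv2.imread(f'pics/{n}17.png').astype(int)
    for nm,o in (('green',(im[...,1]>im[...,2]+40)&(im[...,1]>im[...,0]+20)),('orange',(im[...,2]>im[...,0]+35)&(im[...,1]<.75*im[...,2])&(im[...,1]>im[...,0]+8))):
        k,l,s,q=cv2.connectedComponentsWithStats(o.astype('u1'));print(n,nm,[(s[i].tolist(),q[i].round(1).tolist()) for i in range(1,k) if s[i][4]>=(40 if nm=='green' else 6)])
print(fitcirc('top17',[.6267,-.2785],.225,.074))
im=cv2.imread('pics/top17.png')[138:200:2,366:432:2].astype(int)
print('\n'.join(''.join('O' if p[2]>p[0]+30 and p[2]>70 else str(min(9,p.sum()//70)) for p in r) for r in im))
"
```

```text
t 49.3 p [0.4123 0.0057 0.315 ] F [-0.5 -0.3  0.5] w 45.0 g 0.0 q [ 0.78  0.02 -0.9   1.9   0.02  1.22  1.45]
[[-1.    -0.003 -0.   ]
 [-0.003  1.    -0.   ]
 [ 0.    -0.    -1.   ]]
top green [([243, 189, 37, 46, 885], [257.7, 210.0])]
top orange [([395, 141, 6, 7, 34], [397.5, 143.8]), ([195, 144, 51, 4, 155], [220.3, 146.0]), ([389, 149, 7, 8, 36], [392.1, 152.4]), ([390, 158, 6, 10, 42], [392.5, 162.6]), ([404, 173, 5, 6, 22], [406.4, 175.1])]
side green [([196, 100, 30, 24, 372], [211.4, 113.1]), ([318, 134, 11, 18, 107], [322.8, 141.5]), ([273, 222, 41, 24, 742], [293.0, 233.8])]
side orange [([20, 0, 189, 171, 14146], [88.7, 69.3]), ([163, 63, 52, 53, 1795], [185.2, 87.2]), ([363, 141, 277, 174, 3299], [515.9, 226.5]), ([341, 151, 4, 3, 6], [342.7, 152.0]), ([322, 166, 11, 9, 32], [327.1, 170.2]), ([263, 169, 15, 15, 172], [270.3, 176.1]), ([265, 193, 13, 4, 27], [270.8, 194.9]), ([399, 248, 5, 3, 12], [401.2, 249.1]), ([408, 248, 6, 3, 13], [410.7, 249.3])]
[[29.7053, 0.6247, -0.2805], [30.0551, 0.6287, -0.2805], [33.0326, 0.6267, -0.2785], [33.7306, 0.6267, -0.2805]]
4444222
[... 346 characters left out ...]
O2235555554553232222
2256233445553OO155224554554232222
3256232445552OO255555445554232222
325653344455OOO455555554553222222
325654334455OOO455555555553222222
225546324445353355555545553222225
325636324444555422234555552222234
225655632443355555532255532332444
3255646624422255555OO155422325444
22555556624222243222OO54222465444
22565635662354322353O443456555444
225555625665125454432324365655444
225656563466643222222234565555444
215556556526643311232225555555444
225656655665212311222326655555444
225665556666643321232236656655444
225522565311211111213225554245444
415522566322111111213325553235444
424555555555553311333325555555444
443333333333333311113323333344444
444444444444444411110244444444444
```

```bash
python3 -c "
from h import *
for p in [(397.5,143.8),(392.1,152.4),(392.5,162.6),(406.4,175.1)]:
    for z in (.12,.16,.2):
        q=at('top17',*p,z);print(p,z,q[:2],'r',np.hypot(q[0]-.6267,q[1]+.2785).round(3),end=' | ')
    print()
for c in ([.46,.16],[.45,.15]):
  print('side lid pred',[proj('side17',[c[0]+.079*np.cos(t),c[1]+.079*np.sin(t),.016]).tolist() for t in (0,1.57,3.14,4.71)],'knob',proj('side17',[c[0],c[1],.042]))
  print('top lid pred',[proj('top17',[c[0]+.079*np.cos(t),c[1]+.079*np.sin(t),.016]).tolist() for t in (0,1.57,3.14,4.71)],proj('top17',[c[0],c[1],.042]))
go([.5,.16,.28])
"
```

```text
(397.5, 143.8) 0.12 [ 0.6802 -0.267 ] r 0.055 | (397.5, 143.8) 0.16 [ 0.6706 -0.2588] r 0.048 | (397.5, 143.8) 0.2 [ 0.6609 -0.2506] r 0.044 | 
(392.1, 152.4) 0.12 [ 0.6521 -0.2503] r 0.038 | (392.1, 152.4) 0.16 [ 0.6434 -0.2426] r 0.04 | (392.1, 152.4) 0.2 [ 0.6347 -0.235 ] r 0.044 | 
(392.5, 162.6) 0.12 [ 0.6194 -0.2519] r 0.028 | (392.5, 162.6) 0.16 [ 0.6118 -0.2442] r 0.037 | (392.5, 162.6) 0.2 [ 0.6042 -0.2365] r 0.048 | 
(406.4, 175.1) 0.12 [ 0.5806 -0.296 ] r 0.049 | (406.4, 175.1) 0.16 [ 0.5743 -0.2868] r 0.053 | (406.4, 175.1) 0.2 [ 0.568  -0.2776] r 0.059 | 
side lid pred [[312.7, 226.6], [285.7, 221.6], [275.1, 237.5], [303.4, 243.0]] knob [294.1 226.3]
top lid pred [[266.3, 188.1], [242.4, 210.4], [264.4, 234.2], [288.4, 211.7]] [264.3 210.6]
side lid pred [[311.5, 228.6], [284.4, 223.5], [273.7, 239.6], [302.2, 245.2]] knob [292.9 228.4]
top lid pred [[269.1, 191.1], [245.1, 213.4], [267.2, 237.2], [291.2, 214.7]] [267.1 213.7]
heading -180.0 spin 0 shift [-0.1458  0.2602  0.058 ]
```

Call:
play_rows:
  rows: [-0.015,0.02,0,0,-0.02,0.04,0,0,-0.025,0.045,0,0,-0.025,0.05,0.01,0,-0.025,0.045,0.018,0,-0.02,0.035,0.02,0,-0.015,0.02,0.01,0,0,0.005,0,0,0,0,0,0,0,0,0,0]
  fingers: 70

```text
clock: 50.65
ee_pos: [0.4998, 0.1598, 0.2807]
tcp_rot: [0.001, 3.141, -0.001]
ft_force: [-0.8, -0.0, -0.2]
gripper_width: 0.797
grasp_force: 0.0
```

```bash
python3 -c "
from h import *
st();snap('wrist','w18');im=cv2.imread('pics/w18.png').astype(int)
o=((im[...,1]>im[...,2]+25)&(im[...,1]>im[...,0]+15));k,l,s,q=cv2.connectedComponentsWithStats(o.astype('u1'))
i=1+np.argmax(s[1:,4]);print(s[i],q[i],proj('w18',[.46,.16,.016]),proj('w18',[.46,.16,.042]))
c=cv2.findContours((l==i).astype('u1'),0,1)[0];h=cv2.convexHull(max(c,key=len))[:,0]
Q=np.array([at('w18',u,v,.016)[:2] for u,v in h]);A=np.c_[2*Q,np.ones(len(Q))];x=np.linalg.lstsq(A,(Q**2).sum(1),rcond=None)[0];print('lid',x[:2],(x[2]+x[:2]@x[:2])**.5)
m=np.zeros(l.shape,'u1');cv2.fillConvexPoly(m,h,1);d=((m>0)&(im.max(2)<45)).astype('u1')
k,l,s,q=cv2.connectedComponentsWithStats(d)
for i in range(1,k):
  if s[i][4]>40: print('dark',s[i],q[i],at('w18',*q[i],.036))
go([.46,.16,.031])"
```

```text
t 50.65 p [0.4998 0.1598 0.2807] F [-0.8 -0.  -0.2] w 70.1 g 0.0 q [ 0.37  0.34 -0.97  1.73  0.3   1.23  0.89]
[[-1.     0.001  0.001]
 [ 0.001  1.    -0.001]
 [-0.001 -0.001 -1.   ]]
[ 264   75  114  115 9924] [321.20203547 131.54222088] [320.8 136.6] [320.8 138.7]
lid [0.45795795 0.16053631] 0.0778134069646419
dark [312 129  19  19 232] [321.47844828 139.82327586] [0.4621 0.1609 0.036 ]
heading 180.0 spin 0 shift [6.660e-02 4.000e-04 4.162e-01]
```

Call:
play_rows:
  rows: [0.03,0.001,0,0,0.0365,0,0,0,0,0,0.06,0,0,0,0.08,0,0,0,0.08,0,0,0,0.08,0,0,0,0.07,0,0,0,0.03,0,0,0,0.015,0,0,0,0,0]

```text
clock: 51.95
ee_pos: [0.4601, 0.1615, 0.0322]
tcp_rot: [-0.0, 3.141, 0.0]
ft_force: [-0.1, -0.1, -0.1]
gripper_width: 0.796
grasp_force: 0.0
```

Call:
play_rows:
  rows: [0,0,0,0,0,0,0,0,0,0,0,0,0,0,0,0,0,0,0,0,0,0,0,0,0,0,-0.03,0,0,0,-0.07,0,0,0,-0.08,0,0,0,-0.08,0]
  fingers: 0
  grip_force: 30

```text
clock: 53.2
ee_pos: [0.4593, 0.1617, 0.1898]
tcp_rot: [0.002, -3.141, -0.001]
ft_force: [1.2, 0.1, -0.5]
gripper_width: 0.337
grasp_force: 30.0
```

```bash
python3 -c "
from h import *
st();go([.6267,-.279,.32])"
```

```text
t 53.2 p [0.4593 0.1617 0.1898] F [ 1.2  0.1 -0.5] w 29.6 g 30.000053644180298 q [ 0.34  0.37 -0.96  1.93  0.36  1.02  0.8 ]
[[-1.    -0.001 -0.   ]
 [-0.001  1.     0.   ]
 [ 0.     0.    -1.   ]]
heading -179.9 spin 0 shift [-0.278  -0.7347 -0.2174]
```

Call:
play_rows:
  rows: [0,0,-0.04,0,0,0,-0.06,0,0,0,-0.06,0,-0.005,-0.02,-0.04,0,-0.015,-0.04,-0.018,0,-0.02,-0.055,0,0,-0.023,-0.062,0,0,-0.023,-0.062,0,0,-0.023,-0.062,0,0,-0.023,-0.062,0,0]

```text
clock: 54.45
ee_pos: [0.539, -0.0571, 0.3193]
tcp_rot: [-0.002, 3.141, 0.0]
ft_force: [0.2, 1.1, -0.6]
gripper_width: 0.33
grasp_force: 30.0
```

Call:
play_rows:
  rows: [-0.023,-0.062,0,0,-0.023,-0.062,0,0,-0.023,-0.062,0,0,-0.023,-0.062,0,0,-0.021,-0.055,0,0,-0.02,-0.045,0,0,-0.012,-0.025,0,0,0,0,0,0,0,0,0,0,0,0,0,0]

```text
clock: 55.7
ee_pos: [0.6261, -0.2788, 0.3188]
tcp_rot: [-0.003, 3.141, -0.0]
ft_force: [0.3, 0.3, -0.4]
gripper_width: 0.334
grasp_force: 30.0
```

```bash
python3 -c "
from h import *
st();go([.6267,-.279,.265],np.pi);snap('wrist','w19');snap('side','s19')
print(fitcirc('s19',[.6267,-.279],.225,.074))"
```

```text
t 55.7 p [ 0.6261 -0.2788  0.3188] F [ 0.3  0.3 -0.4] w 29.4 g 29.999859631061554 q [ 0.82  0.58 -0.79  1.27  0.41  1.45  1.63]
[[-1.    -0.002  0.   ]
 [-0.002  1.    -0.   ]
 [-0.    -0.    -1.   ]]
heading -179.9 spin 0.0007 shift [-0.0009 -0.0003  0.0897]
[[19.3134, 0.6207, -0.281], [19.6376, 0.6227, -0.277], [20.1186, 0.6207, -0.279], [20.1418, 0.6227, -0.279]]
```

Call:
play_rows:
  rows: [0,0,0.02,0,0,0,0.03,0,0,0,0.025,0,0,0,0.015,0,0,0,0.01,0,0,0,0.008,0,0,0,0.005,0,0,0,0.004,0,0,0,0,0,0,0,0,0]

```text
clock: 57.05
ee_pos: [0.6263, -0.2802, 0.2483]
tcp_rot: [-0.001, 3.141, -0.0]
ft_force: [1.2, 0.7, -1.5]
gripper_width: 0.336
grasp_force: 30.0
```

```bash
python3 -c "
from h import *
st();snap('side','s20');snap('top','t20')"
```

```text
t 57.05 p [ 0.6263 -0.2802  0.2483] F [ 1.2  0.7 -1.5] w 29.6 g 29.9998676776886 q [ 0.82  0.62 -0.78  1.37  0.44  1.32  1.6 ]
[[-1. -0.  0.]
 [-0.  1. -0.]
 [-0. -0. -1.]]
```

Call:
play_rows:
  rows: [0,0,0.001,0,0,0,0.001,0,0,0,0,0,0,0,0,0,0,0,0,0,0,0,0,0,0,0,0,0,0,0,0,0,0,0,0,0,0,0,0,0]

```text
clock: 58.4
ee_pos: [0.6262, -0.2802, 0.2469]
tcp_rot: [-0.001, 3.142, -0.0]
ft_force: [-1.3, 0.3, 1.7]
gripper_width: 0.331
grasp_force: 30.0
```

Call:
play_rows:
  rows: [0,0,0,0,0,0,0,0,0,0,0,0,0,0,0,0,0,0,0,0,0,0,-0.02,0,0,0,-0.05,0,0,0,-0.06,0,0,0,-0.06,0,0,0,0,0]
  fingers: 70

```text
clock: 59.65
ee_pos: [0.6274, -0.2799, 0.3652]
tcp_rot: [-0.001, 3.136, -0.003]
ft_force: [0.5, -0.9, 0.1]
gripper_width: 0.798
grasp_force: 0.0
```

Call:
play_rows:
  rows: [0.02,0.03,0,0,0.03,0.05,0,0,0.04,0.06,0,0,0.04,0.06,0,0,0.04,0.06,0,0,0.03,0.06,0,0,0.02,0.05,0,0,0.01,0.02,0,0,0,0,0,0,0,0,0,0]

```text
clock: 60.9
ee_pos: [0.4886, -0.0477, 0.3606]
tcp_rot: [-0.002, -3.141, -0.0]
ft_force: [-1.1, -0.1, 0.4]
gripper_width: 0.796
grasp_force: 0.0
```

```bash
python3 -c "
from h import *
st();snap('top','top21');snap('side','side21')
c=[.6267,-.279]
for n in ('top','side'):
    im=cv2.imread(f'pics/{n}21.png').astype(int);o=((im[...,1]>im[...,2]+25)&(im[...,1]>im[...,0]+12));k,l,s,q=cv2.connectedComponentsWithStats(o.astype('u1'))
    print(n,[(s[i].tolist(),q[i].round(1).tolist()) for i in range(1,k) if s[i][4]>100])
    for z in (.231,.245): print(z,[proj(n+'21',[c[0]+.079*np.cos(t),c[1]+.079*np.sin(t),z]).tolist() for t in np.arange(8)*np.pi/4])
    o=(im[...,2]>im[...,0]+35)&(im[...,1]<.75*im[...,2])&(im[...,1]>im[...,0]+8);k,l,s,q=cv2.connectedComponentsWithStats(o.astype('u1'));print('orange',[(s[i].tolist()) for i in range(1,k) if s[i][4]>5])
    a=cv2.imread(f'pics/{n}0.png').astype(int);d=(abs(a-im).max(2)>40).astype('u1');k,l,s,q=cv2.connectedComponentsWithStats(d);print('diff',[s[i].tolist() for i in range(1,k) if s[i][4]>12])
i='top21';im=cv2.imread('pics/top21.png').astype(int)
m=(im[...,1]>im[...,2]+25)&(im[...,1]>im[...,0]+12);m[:,:360]=0;m[:,440:]=0;v,u=np.where(m)
h=cv2.convexHull(np.c_[u,v].astype('i4'))[:,0];Q=np.array([at(i,a,b,.231)[:2] for a,b in h]);A=np.c_[2*Q,np.ones(len(Q))];x=np.linalg.lstsq(A,(Q**2).sum(1),rcond=None)[0];print('lid',x[:2],(x[2]+x[:2]@x[:2])**.5)"
```

```text
t 60.9 p [ 0.4886 -0.0477  0.3606] F [-1.1 -0.1  0.4] w 70.0 g 0.0 q [ 0.83  0.2  -0.95  1.67  0.16  1.36  1.42]
[[-1.     0.001 -0.   ]
 [ 0.001  1.     0.   ]
 [ 0.     0.    -1.   ]]
top [([383, 128, 55, 54, 2221], [410.1, 154.3])]
0.231 [[409.8, 126.3], [390.3, 133.7], [382.0, 152.6], [389.8, 172.0], [409.4, 180.6], [429.1, 173.0], [437.3, 153.9], [429.2, 134.6]]
0.245 [[411.0, 124.9], [391.2, 132.4], [382.8, 151.5], [390.7, 171.2], [410.6, 179.9], [430.5, 172.3], [438.8, 152.9], [430.6, 133.4]]
orange [[195, 144, 51, 4, 155]]
diff [[191, 88, 24, 10, 79], [216, 90, 3, 9, 15], [195, 99, 12, 10, 66], [195, 111, 7, 9, 54], [219, 110, 3, 9, 19], [197, 128, 7, 3, 19], [372, 128, 66, 73, 2727], [290, 140, 89, 163, 8039], [368, 155, 5, 40, 107], [387, 217, 21, 16, 101], [332, 233, 176, 167, 8445], [502, 292, 80, 48, 1345], [279, 308, 12, 22, 45], [520, 350, 120, 50, 4462], [273, 363, 5, 10, 26], [270, 375, 14, 22, 106], [300, 377, 11, 23, 25]]
side [([196, 100, 30, 24, 413], [211.4, 113.3]), ([379, 221, 54, 32, 1246], [405.5, 236.6])]
0.231 [[426.7, 227.2], [409.6, 220.2], [390.9, 221.0
[... 172 characters left out ...]
03.3, 245.5], [423.7, 244.3], [433.4, 234.9]]
orange [[20, 0, 189, 171, 16995], [189, 66, 26, 44, 628], [363, 141, 277, 174, 3297], [312, 158, 9, 8, 27], [263, 169, 15, 15, 170], [326, 169, 8, 6, 20], [265, 193, 14, 4, 27]]
diff [[163, 13, 12, 4, 16], [151, 25, 50, 23, 207], [195, 25, 10, 16, 62], [182, 28, 250, 372, 34287], [137, 30, 7, 40, 97], [157, 33, 38, 66, 1015], [197, 43, 4, 9, 23], [148, 52, 7, 10, 26], [161, 65, 10, 6, 17], [142, 130, 9, 27, 135], [137, 157, 57, 111, 876], [191, 202, 12, 22, 71], [151, 221, 23, 34, 178], [199, 241, 6, 13, 46], [205, 273, 12, 3, 17], [376, 281, 10, 7, 40], [370, 287, 4, 9, 27], [203, 305, 8, 4, 16]]
lid [ 0.59784919 -0.25651082] 0.10022391100519742
```

```bash
python3 -c "
from station import ctrl
print(ctrl.close_job())"
```

```text
the job is handed in; nothing more can be done
None
```

The job is handed in at about 61 s on the robot's clock. The jug stands in the middle of the pan with its lid seated, the trough is empty, the gate is shut, and camera comparison shows no change at the amber bottle or the microplates. That all six bottles are in the jug rests on its lifted weight, the empty trough and no stray bottle in view; I did not count six directly.

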